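Take the chaff canister out of a sample roaster with the drawer hook

TASK

The roast is over: turn the roaster's heat knob (the upper bar knob of the concentric pair) to off without moving the air ring below it, then use the hooked rod to catch the pull eye hidden under the roaster's ledge and draw the chaff drawer out as far as it goes. Lay the hook back in its wooden tray, then lift the chaff canister out of the drawer and stand it upright on the middle of the cork trivet, without dropping or tipping it. Leave the drawer out and everything else on the table where it is.

Things in the scene. Friction and masses are not known exactly. Their poses are not given: they have to be found in the camera images.
- roaster: Sample roaster, fixed; 280 mm wide. Origin on the table under the middle of the ledge's front edge; x points from the front into the machine, z up. The ledge (aluminium control deck, 280 mm wide) covers x = 0 to 160 mm, underside at 105 mm height, top at 130 mm; the space under it is open at the front for x = 0 to 80 mm. Behind it, from x = 160 mm, the grey housing, 270 mm high, with a hopper and a flue stub on top up to 345 mm.
- drawer (a joint): How far the steel chaff drawer is out, m: 0 = home, 0.18 = end stop. It slides out along the roaster's -x with about 2 N of friction and stays where it is left. At 0 its 130 mm wide, 51 mm high front stands 80 mm behind the ledge's edge; its other walls reach to 31 mm height; its floor top is 10 mm above the table. Only the pull eye stands out in front.
- eye (a point): Centre of the opening of the pull eye: a level U-shaped loop of 8 mm steel bar on the drawer's front, at 35 mm height, on the roaster's middle plane. The opening is 36 mm along the roaster's x (from the drawer front to the cross bar nearer the ledge's edge) and 52 mm wide. With the drawer home this point is 60 mm behind the ledge's edge; it moves with the drawer. Axes as the roaster's.
- heat (a joint): Angle of the heat knob, rad: 0 = off (stop), up to 2; it grows counterclockwise seen from above, so off is clockwise. It turns stiffly enough to stay where it is left.
- heat_grip (a point): Middle of the heat knob's grip, on the pair's vertical axis, 176 mm above the table. The grip is a black bar 46 mm long (along this point's x; at off this is parallel to the roaster's x and the marked end points to the ledge's edge), 14 mm thick (along its y), from 158 to 186 mm height. The axis is 65 mm behind the ledge's edge and 70 mm to the roaster's -y side.
- air (a joint): Angle of the air ring, the lower and larger one of the concentric pair: black, round, 64 mm across, from 130 to 152 mm height. It must stay as found. rad, counterclockwise from above.
- air_mark (a point): Point on the air ring's top, 30 mm from the axis; turns with the ring.
- hook: Hooked rod, loose, 0.15 kg, lying on its handle's flat underside in the tray. Wooden handle 80 mm long (x), 22 mm wide (y), 40 mm high (z); origin: centre of the handle's underside; z up. From the handle's +x end an 8 mm steel rod runs along x with its centre line at z = 28 mm to x = 150 mm, where it bends straight down.
- hook_tip (a point): Centre of the hook's round lower end: x = 150 mm, z = 8 mm in the hook's frame (end at z = 4 mm).
- tray: Dark wooden tray, fixed, 240 mm (x) by 110 mm (y), floor 4 mm thick, rim 14 mm high, 4 mm thick. Origin: centre of its underside.
- canister: Closed steel chaff canister, loose, about 0.3 kg (0.2 to 0.4), standing in the drawer with 5 mm to 15 mm of play: box 60 mm (x) by 90 mm (y) by 55 mm high, with an upright black grip fin on top: 50 mm long (x), 16 mm thick (y), from 55 to 87 mm. Origin: centre of its underside. In the drawer its axes are about the roaster's, and its centre is 121 mm behind the ledge's edge with the drawer home; when the drawer is fully out it stands 59 mm in front of the edge.
- trivet: Round cork trivet, fixed, 140 mm across, 8 mm thick. Origin: centre of its underside.
- bowl_a: Bystander: white cupping bowl with a black rim, 93 mm across, 64 mm high. Origin: centre of its underside.
- bowl_b: Bystander: a bowl like bowl_a.
- bowl_c: Bystander: a bowl like bowl_a.
- jar: Bystander: jar 56 mm across, 85 mm high. Origin: centre of its underside.
- tin: Bystander: metal sample tin 64 mm across, 70 mm high, standing on the roaster's ledge. Origin: centre of its underside.
- spoon: Bystander: steel cupping spoon, 170 mm long, lying along its x axis.
Not all that is in view belongs to the job. Of the things that look like the trivet, the smallest one is meant. What is shaped like the hook but purple is not meant.

How it is judged:
By the outcome, as a careful person would: the job done as asked, in the order asked, and still so for the second after the job is handed in, with the robot touching nothing.
It also fails if it takes over 72 s, if anything falls off the work surface, if the arm or the gripper's body presses on something with over 40 N, if the wrist force passes 120 N, or if a joint passes its speed limit or range.

ROBOT

A 6-joint arm with a two-finger parallel gripper is mounted at the origin on the work surface. World frame = base frame: x ahead of the robot, y to its left, z up, the work surface at z = 0. Lengths are in mm, angles in degrees, forces in N, time in s.
With the tool pointing down it reaches from about 350 to 875 mm from the base axis. Payload 4.2 kg.
Tool frame: the origin (TCP) lies at the very end of the fingers, on their centre line; the grasp point (between the pads) lies 19 mm behind it (robot.pinch_z is the distance from the TCP to the grasp point, in mm); z points along the fingers, y is the line along which they close (so a half turn about z gives the same grasp; the last joint's range is limited). The gripper opens to 85 mm and grips with 20 to 120 N. Pads are 22 mm wide; open, the fingers measure 114 mm over their backs; the gripper's body (76 mm by 85 mm) begins 54 mm behind the grasp point. The pads swing forward as they close: fully open they stand 13 mm farther back than shut.
Start: joints at [14.817, 22.042, 0.453, 0, -68.411, -14.817], TCP at [624.979, 0.025, 192.612] pointing down, gripper open.
Joint ranges: [-179.83, 179.83], [-69.29, 118.12], [-61.27, 80.66], [-181.25, 117.63], [-171.15, -9.14], [-177.46, 177.46]. Speed limits (degrees/s): [159.86, 159.86, 180, 180, 180, 180].

INTERFACE

Orientations are given as [roll, pitch, yaw] about the fixed x, y, z axes, in that order (R = Rz(yaw) Ry(pitch) Rx(roll)).
In Python, from rig import robot, eoat, solve_ik, telemetry, vision, ticket gives the robot as it stands. Calls block until the motion is done:
- robot.move_ptp(position, orientation): joint-space move of the TCP to a pose.
- robot.move_straight(position, frame=None, vel=150, until_force=None): straight line of the TCP; frame=None keeps the orientation; vel is the mean speed in mm/s. With until_force (N) it stops when the force on the tool has changed by that much, and returns True; else False.
- robot.move_joints(angles): joint-space move.
- eoat.ungrasp() and eoat.close_gripper(f_grip=None): open the fingers fully, or close them until they stop; f_grip is the grip in N (None keeps the last).
- robot.hold(seconds).
- solve_ik(position, orientation): joint angles nearest the present ones, or None.
- telemetry.sense(): the state.
- vision.read_camera(name): name is "scene" or "side" or "wrist"; returns a dict with "frame" (480x640x3 uint8, red, green, blue), "depth" (480x640 float32, mm along the optical axis (not along the pixel's ray), 0 where there is no reading), "vfov" (degrees; the focal length in pixels is half the picture's height over the tangent of half this angle, whatever the lens; pixels are square), "cx", "cy" (the principal point, pixels), "R" (3x3) and "t" (3): a world point X has camera coordinates R X + t; the wrist camera has in their place "mount" (4x4, takes a point from camera to tool coordinates, whose origin is the TCP and whose axes are the flange's). Camera axes: x right, y down, z forward; pixel columns grow to the right and rows downward; lengths in mm; the calibration is good to about 2 mm. A picture is of the moment at which its call begins: read the wrist's pose just before it.
A pose or a line that the arm cannot do raises robot.PlanningError and nothing moves.
- ticket.job_done(): hands the job in; it is judged then, once.
The state is a dict: "time_s": time; "qpos": joint angles; "qd": joint speeds; "joint_efforts": joint torques, N m; "tcp_pos": TCP position; "tool_rot": TCP orientation; "wrist_force": force on the tool from outside, world axes, zero at the start; "wrist_torque": the same for the moment, N m; "grip_width": finger opening in mm; "gripper_force": force on a finger pad.
Only numpy, scipy, OpenCV 4.12 (cv2) and the standard library are available. Lean on these libraries where they do the work, as an engineer would, in place of code of your own. Each camera call takes 0.05 s, during which the arm holds its last target. There are 200 camera calls.

## Working session

There is one attempt and no reset: what is moved stays moved. The work goes in short steps, each a Python script; the robot and the scene stay as the last script left them, time stands still between calls to the robot, and variables do not carry over. Pictures are saved under pics/ and viewed, at most 14 in all, crops included, and the job is handed in when it is done.

```bash
ls; mkdir -p pics; cat > h.py <<'E'
import numpy as np, cv2
from rig import robot, eoat, solve_ik, telemetry, vision, ticket
def cam(n):
    s=telemetry.sense(); c=vision.read_camera(n)
    if n=='wrist':
        from scipy.spatial.transform import Rotation as Ro
        T=np.eye(4); T[:3,:3]=Ro.from_euler('xyz',s['tool_rot'],degrees=True).as_matrix(); T[:3,3]=s['tcp_pos']
        M=np.linalg.inv(T@np.array(c['mount'])); c['R']=M[:3,:3]; c['t']=M[:3,3]
    c['f']=240/np.tan(np.radians(c['vfov'])/2); c['R']=np.array(c['R']); c['t']=np.array(c['t']); return c
def ray(c,u,v,z):  # pixel -> world at height z
    d=c['R'].T@np.array([(u-c['cx'])/c['f'],(v-c['cy'])/c['f'],1]); o=-c['R'].T@c['t']
    return o+d*(z-o[2])/d[2]
def pt(c,u,v):
    D=c['depth'][int(v),int(u)]; return c['R'].T@(np.array([(u-c['cx'])/c['f']*D,(v-c['cy'])/c['f']*D,D])-c['t'])
def cloud(c):
    v,u=np.mgrid[:480,:640]; D=c['depth']; P=np.stack([(u-c['cx'])/c['f']*D,(v-c['cy'])/c['f']*D,D],-1)
    W=(P-c['t'])@c['R']; W[D==0]=np.nan; return W
def proj(c,X):
    p=c['R']@np.array(X)+c['t']; return p[:2]/p[2]*c['f']+[c['cx'],c['cy']]
def save(c,n): cv2.imwrite('pics/'+n,cv2.cvtColor(c['frame'],cv2.COLOR_RGB2BGR))
E
python3 - <<'E'
from h import *
print(telemetry.sense())
import pickle
for n in ['scene','side']:
    c=cam(n); save(c,n+'.png'); pickle.dump(c,open(n+'.pkl','wb')); print(n,c['f'],-c['R'].T@c['t'], c['R'][2])
    print((c['depth']==0).mean())
E
```

```text
pics
{'time_s': 0.0, 'qpos': array([ 1.48163808e+01,  2.20904711e+01,  3.79323465e-01, -2.81299719e-02,
       -6.84100365e+01, -1.48171552e+01]), 'qd': array([ 0.01360474, -0.01977742, -0.02872643,  0.1242144 , -0.04160655,
       -0.05846914]), 'joint_efforts': array([-9.55001960e-04, -3.92286408e+01,  1.88399577e+01,  4.18616563e+00,
       -4.72148502e-03,  8.27910434e-07]), 'tcp_pos': array([6.24335594e+02, 1.03831580e-02, 1.91523829e+02]), 'tool_rot': array([ 1.79876160e+02, -5.72626053e-03, -9.00111467e+01]), 'wrist_force': array([ 0.18613962, -0.66220359,  0.02892206]), 'wrist_torque': array([-0.02995544, -0.00636913, -0.04465314]), 'gripper_force': 0.0, 'grip_width': 85.39780571408134}
scene 454.892302303897 [1090.93514933  582.1015218   953.39929208] [-0.53076089 -0.37302809 -0.7610144 ]
0.004075520833333333
side 548.4339530065588 [ -27.42968547 1316.00204595 1050.6018184 ] [ 0.34261396 -0.73442972 -0.58585721]
0.004140625
```

View pics/scene.png

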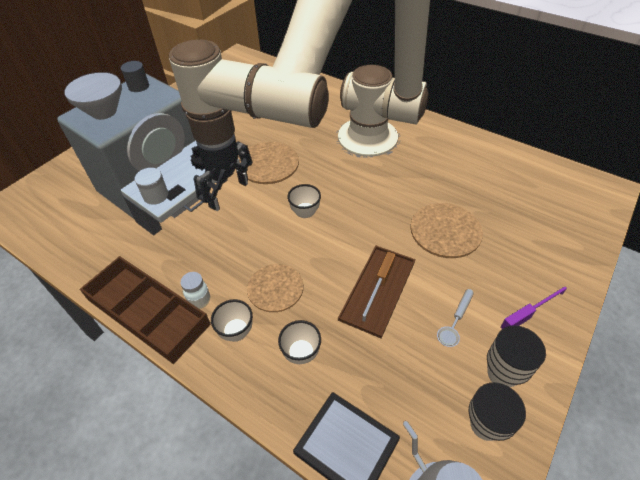

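View pics/side.png

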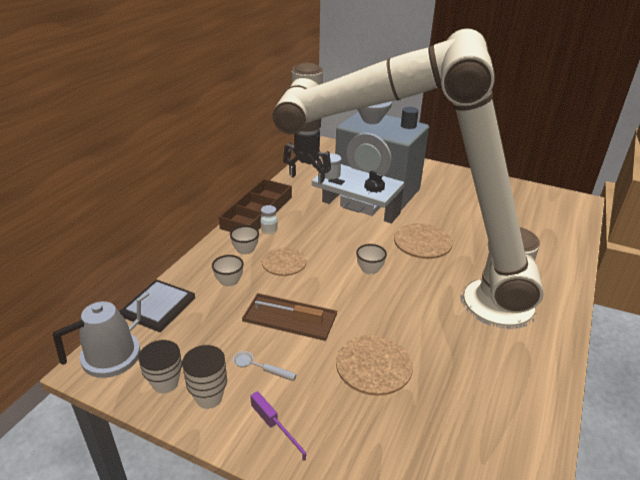

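Scene view: the cork discs are at (446,230), (275,287) and (270,160). The wood-handled hook is in its tray at (378,285), and the purple decoy is at (535,308). The knob pair is hidden behind the gripper here but shows in the side view at (374,183). I'll choose the smallest cork disc (probably the one at 275,287) and the wooden-handled hook, after checking sizes.

```bash
python3 - <<'E'
from h import *
import pickle
c=pickle.load(open('scene.pkl','rb')); s=pickle.load(open('side.pkl','rb'))
for n,cc,pts in [('scene',c,[(446,230),(275,287),(270,160)]),('side',s,[(374,362),(284,261),(423,240)])]:
    W=cloud(cc); hsv=cv2.cvtColor(cc['frame'],cv2.COLOR_RGB2HSV)
    for u,v in pts:
        m=(np.abs(W[...,2]-8)<2.5).astype(np.uint8)
        # local blob
        k=np.zeros_like(m); cv2.circle(k,(u,v),48,1,-1)
        P=W[(m&k)>0]; 
        lo,hi=np.percentile(P,[1,99],axis=0); print(n,(u,v),'z',W[v,u],len(P),(lo+hi)/2,hi-lo)
print('tray hook handle',pt(c,385,266),pt(c,372,300),pt(s,308,310),pt(s,270,305))
for q in [(374,177),(374,186),(330,184),(400,190),(316,182),(360,205),(398,217),(325,197)]: print('side',q,pt(s,*q))
for q in [(126,188),(160,225),(180,190),(152,175)]: print('scene',q,pt(c,*q))
for q,z in [((304,188),64),((233,307),64),((300,328),64)]: print('bowl',ray(c,*q,64))
print('jar',pt(c,190,280))
E
```

```text
scene (446, 230) z [243.55976211 394.46913828   7.97621832] 1231 [240.89944583 392.56699524   8.15987589] [187.74999726 181.43520272   4.65379762]
scene (275, 287) z [647.20694845 119.39088247   8.02892504] 1749 [647.77756661 117.76749426   8.00381089] [134.69094175 131.14930624   4.79523799]
scene (270, 160) z [ 279.65928847 -187.91463386    9.65897703] 820 [ 286.39754404 -187.36241069    8.16507943] [184.10230689 178.8947282    4.60425383]
side (374, 362) z [238.80514579 388.49199427   7.45216132] 2574 [237.22096237 393.0376206    8.01645179] [179.5305897  181.52278301   4.82968089]
side (284, 261) z [640.08706705 123.99911333   9.04740509] 473 [653.65712842 149.23838831   7.94669685] [299.20913325 319.67256427   4.83330191]
side (423, 240) z [ 284.98007007 -189.33801002    6.83482011] 1009 [ 307.14058011 -211.07074042    8.00305962] [220.57538029 227.92879477   4.86480443]
tray hook handle [465.39730307 325.11131619  43.47149273] [562.14634317 345.06346477  34.08206218] [458.68526688 320.790554    38.1999867 ] [565.7997186  341.33085682  29.45853395]
side (374, 177) [ 489.78234325
[... 176 characters left out ...]
9057 -302.8830809   105.2747864 ]
side (316, 182) [ 681.60241878 -187.77084193  124.97572178]
side (360, 205) [ 540.93829396 -259.4030904    32.84364154]
side (398, 217) [ 411.17400644 -307.5284629    -7.0886602 ]
side (325, 197) [ 684.84279789 -274.64847725   18.48395074]
scene (126, 188) [ 677.60987788 -334.35345862  132.31198276]
scene (160, 225) [ 664.40428489 -270.36596286   13.49905503]
scene (180, 190) [ 605.50303985 -209.9318398   132.59970414]
scene (152, 175) [ 647.12698413 -238.65340897  202.41459242]
bowl [367.87618576  10.73874449  64.        ]
bowl [768.42910914 100.72623147  64.        ]
bowl [727.34728162 257.9759782   64.        ]
jar [775.95376716 -20.71908686  82.67201874]
```

```bash
python3 - <<'E'
from h import *
import pickle
robot.move_ptp([520,-150,380],[180,0,-90])
c=cam('wrist'); print(telemetry.sense()['tool_rot'],telemetry.sense()['time_s'],np.round(c['mount'],3),c['f'],-c['R'].T@c['t'])
save(c,'w1.png'); pickle.dump(c,open('w1.pkl','wb'))
s=cam('side'); pickle.dump(s,open('side2.pkl','wb'));s=cam('scene'); pickle.dump(s,open('scene2.pkl','wb'))
E
```

```text
[ 1.79780103e+02  4.17764578e-02 -8.99508513e+01] 1.175 [[-1.00000e-03 -9.63000e-01 -2.69000e-01  6.87790e+01]
 [ 1.00000e+00 -0.00000e+00 -1.00000e-03 -5.71000e-01]
 [ 0.00000e+00 -2.69000e-01  9.63000e-01 -1.81109e+02]
 [ 0.00000e+00  0.00000e+00  0.00000e+00  1.00000e+00]] 432.76599837322004 [ 521.06579404 -218.25893076  559.26377793]
```

View pics/w1.png

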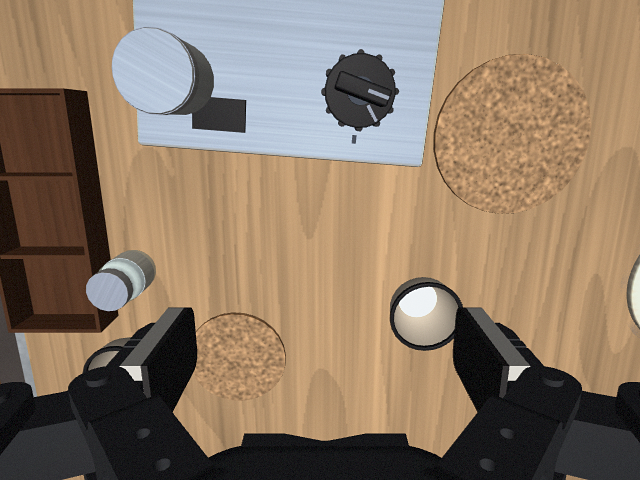

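Wrist view: the ledge's front edge runs from (139,144) to (421,166). The heat bar is centred near (362,90) with its marked end at about (388,96), sitting over the toothed air ring. The air ring's own mark points to (375,115).

```bash
python3 - <<'E'
from h import *
import pickle
c=pickle.load(open('w1.pkl','rb')); W=cloud(c)
m=(np.abs(W[...,2]-130)<5).astype(np.uint8)
m[:, :110]=0
m=cv2.morphologyEx(m,cv2.MORPH_OPEN,np.ones((3,3)))
# front edge: lowest row per column
us,vs=[],[]
for u in range(150,415,3):
    r=np.where(m[:200,u])[0]
    if len(r): us.append(u); vs.append(r.max())
us,vs=np.array(us),np.array(vs,float)
g=np.ones(len(us),bool)
for _ in range(5):
    p=np.polyfit(us[g],vs[g],1); g=np.abs(np.polyval(p,us)-vs)<1.5
print('edge fit',p,g.sum(),len(us))
us2,xs=[],[]
rr=np.arange(20,150,3); R=np.array([np.where(m[r])[0].max() for r in rr]); L=np.array([np.where(m[r,:])[0].min() for r in rr])
print('right col',list(zip(rr,R))[::6],'left',list(zip(rr,L))[::6])
A=ray(c,160,np.polyval(p,160)+.5,130);B=ray(c,400,np.polyval(p,400)+.5,130)
d=(A-B)[:2]; yaw_y=np.degrees(np.arctan2(d[1],d[0])); print('roaster y dir',yaw_y,'-> x dir',yaw_y-90)
for q in [(139,144),(421,166)]: print(q,ray(c,*q,130))
# knob grip top z 186
k=np.abs(W[...,2]-186)<5; k[:,:300]=0; k[:,430:]=0
v,u=np.where(k); print(len(u),u.min(),u.max(),v.min(),v.max())
r=cv2.minAreaRect(np.stack([u,v],1).astype(np.float32)); print(r)
bx=np.array([ray(c,*q,186)[:2] for q in cv2.boxPoints(r)]); print(bx,bx.mean(0),np.linalg.norm(np.diff(bx,axis=0),axis=1))
# roaster from model
a=np.radians(yaw_y); ey=np.array([np.cos(a),np.sin(a)]); ex=np.array([np.sin(a),-np.cos(a)])
Cn=ray(c,421,166,130)[:2]; Cp=ray(c,139,144,130)[:2]; o=(Cn+Cp)/2
print('origin',o,'ex',ex,'width',np.linalg.norm(Cn-Cp),'grip pred',o+65*ex-70*ey)
# ring
k=np.abs(W[...,2]-150)<4; k[:,:310]=0;k[:,410:]=0
v,u=np.where(k); P=W[k]; print('ring',len(u),np.nanmin(P,0),np.nanmax(P,0),(np.nanmin(P,0)+np.nanmax(P,0))/2)
E
```

```text
edge fit [7.96277381e-02 1.32837113e+02] 89 89
right col [(np.int64(20), np.int64(441)), (np.int64(38), np.int64(438)), (np.int64(56), np.int64(436)), (np.int64(74), np.int64(433)), (np.int64(92), np.int64(431)), (np.int64(110), np.int64(429)), (np.int64(128), np.int64(426)), (np.int64(146), np.int64(424))] left [(np.int64(20), np.int64(133)), (np.int64(38), np.int64(180)), (np.int64(56), np.int64(204)), (np.int64(74), np.int64(213)), (np.int64(92), np.int64(211)), (np.int64(110), np.int64(197)), (np.int64(128), np.int64(137)), (np.int64(146), np.int64(158))]
roaster y dir -4.5180895006948045 -> x dir -94.5180895006948
(139, 144) [ 699.90328007 -194.07737518  130.        ]
(421, 166) [ 425.17554441 -172.8164035   130.        ]
1005 335 391 71 105
((362.7457275390625, 88.24028015136719), (56.014251708984375, 18.260284423828125), 21.161256790161133)
[[ 513.03050842 -242.90327923]
 [ 507.77915489 -255.88952298]
 [ 464.95920542 -240.43742828]
 [ 469.84139137 -227.13421891]] [ 488.90256503 -241.59111235] [14.00782784 45.52268998 14.170784  ]
origin [ 562.53941224 -183.44688934] ex [-0.07877384 -0.99689251] width 275.5491928003594 grip pred [ 487.63663675 -242.73073388]
ring 3142 [ 454.09094304 -276.73958578  146.54916973] [ 523.29029468 -207.67590442  153.98543323] [ 488.69061886 -242.2077451   150.26730148]
```

```bash
python3 - <<'E'
from h import *
p=[488.8,-242]; yaw=160.2
for y in (160.2,85.5): print(solve_ik([*p,162],[180,0,y]))
robot.move_ptp([*p,240],[180,0,yaw]); 
robot.move_straight([*p,162],vel=80)
eoat.close_gripper(40)
s=telemetry.sense(); print(s['time_s'],s['tcp_pos'],s['tool_rot'],s['grip_width'],s['wrist_force'],s['wrist_torque'],s['qpos'])
E
```

```text
[-9.30298139e+00  1.57517071e+01 -1.34649742e+01 -2.54444375e-14
 -6.07833187e+01 -1.00497019e+02]
[  -9.30298139   15.75170714  -13.46497415    0.          -60.7833187
 -175.19701861]
4.7 [ 488.80438184 -241.98066475  161.98787471] [ 1.79999178e+02 -1.35907914e-03  1.60200143e+02] 0.1784676842917094 [ 0.09764355 -0.03464934 -0.52950557] [3.91300245e-05 1.76427736e-02 2.71707910e-02] [-9.30148858e+00  1.57526887e+01 -1.34650124e+01 -1.21032807e-03
 -6.07834854e+01 -1.00497777e+02]
```

```bash
python3 - <<'E'
from h import *
s=telemetry.sense(); print(s['grip_width'],s['gripper_force'])
c=cam('wrist'); d=cam('side')
a=c['frame']; b=cv2.resize(d['frame'][100:220,290:450],(640,480),interpolation=cv2.INTER_CUBIC)
cv2.imwrite('pics/k2.png',cv2.cvtColor(cv2.resize(np.hstack([a,b]),(800,300)),cv2.COLOR_RGB2BGR))
E
```

```text
0.1784676842917094 0.0
```

View pics/k2.png

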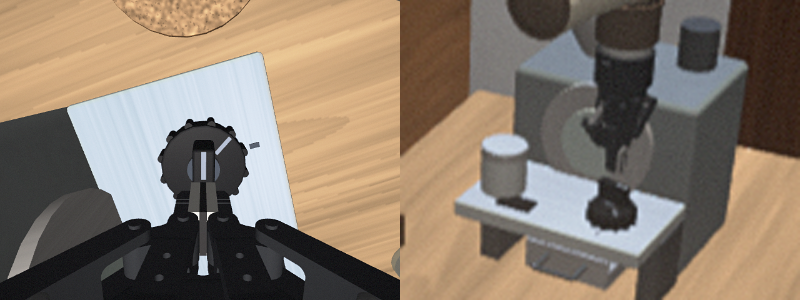

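```bash
python3 - <<'E'
from h import *
c=cam('wrist'); W=cloud(c)
for n,X in [('tcp',[488.8,-242,162]),('axis186',[488.8,-242,186]),('mark end',[488.8-21.6,-242+7.8,186]),('axis152',[488.8,-242,152])]: print(n,proj(c,X))
save(c,'w3.png'); im=c['frame'][160:360,220:440]; cv2.imwrite('pics/k3.png',cv2.cvtColor(cv2.resize(im,None,fx=2.5,fy=2.5,interpolation=cv2.INTER_CUBIC),cv2.COLOR_RGB2BGR))
for q in [(325,230),(325,245),(325,270),(325,285),(325,300),(325,320),(325,350),(290,215),(360,250)]: print(q,W[q[1],q[0]])
E
```

```text
tcp [325.49102667 275.6062085 ]
axis186 [325.65536711 297.02988746]
mark end [325.71536935 240.57257178]
axis152 [325.43364259 268.12552849]
(325, 230) [ 466.89150989 -234.35007604  170.85172963]
(325, 245) [ 468.70158501 -235.02837011  186.15896796]
(325, 270) [ 478.31505874 -238.49261943  185.56546978]
(325, 285) [ 483.8145842 -240.4764176  186.4254158]
(325, 300) [nan nan nan]
(325, 320) [ 479.08723309 -238.8406506   226.85418855]
(325, 350) [ 482.71753966 -240.16682239  237.28058501]
(290, 215) [ 459.63852654 -248.56169936  151.24523517]
(360, 250) [ 486.12724479 -224.00693113  151.25215787]
```

View pics/k3.png

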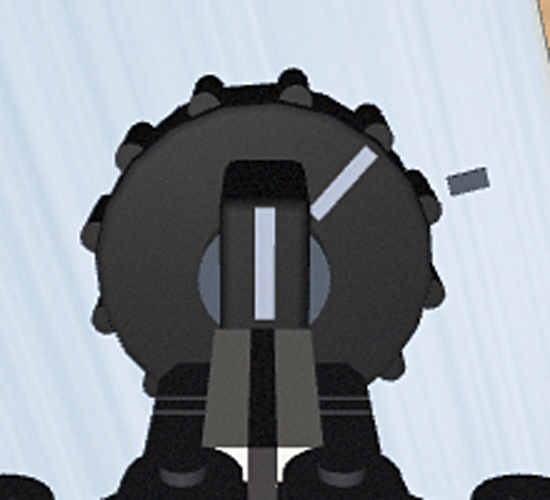

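```bash
python3 - <<'E'
from h import *
c=cam('wrist'); W=cloud(c)
for q in [(310,296),(312,300),(312,310),(312,330),(335,296),(338,310),(338,330),(300,315),(290,345)]: print(q,W[q[1],q[0]],c['depth'][q[1],q[0]])
s=telemetry.sense(); print(s['tcp_pos'],s['qpos'],robot.pinch_z)
E
```

```text
(310, 296) [ 477.39908747 -243.52868652  208.98606658] 144.5171
(312, 300) [ 477.57862131 -242.78099879  212.48931068] 141.12068
(312, 310) [ 477.93917825 -242.7111304   219.46314109] 134.48903
(312, 330) [ 478.0330908  -242.35933062  232.73250402] 121.70089
(335, 296) [ 480.261792   -235.68427978  208.91889312] 144.59506
(338, 310) [ 480.35670665 -235.02016159  220.19295946] 133.70055
(338, 330) [ 480.49819061 -235.4769654   232.76931873] 121.66528
(300, 315) [ 480.4270021  -247.9305911   214.39836485] 140.47086
(290, 345) [ 473.95731923 -246.37367794  245.50256653] 108.733665
[ 488.80823993 -241.99095858  162.00062877] [-9.30096369e+00  1.57521953e+01 -1.34647844e+01  1.58268963e-03
 -6.07838160e+01 -1.00496532e+02] 18.700000000000003
```

```bash
python3 - <<'E'
from h import *
import pickle
for n in ('scene','side'):
    c=pickle.load(open(n+'.pkl','rb')); W=cloud(c)
    for dz in (0,20,45,100): print(n,dz,proj(c,[624.3,0,191.5+dz]))
    m=(np.abs(W[...,0]-624)<70)&(np.abs(W[...,1])<30)&(W[...,2]>100); print('min z',np.sort(W[m][:,2])[:10], W[m][np.argmin(W[m][:,2])], m.sum())
    for lo in range(170,330,15):
        k=m&(W[...,2]>=lo)&(W[...,2]<lo+15); 
        if k.sum(): print(lo,k.sum(),W[k].min(0)[:2],W[k].max(0)[:2])
c=pickle.load(open('w1.pkl','rb')); W=cloud(c); 
for q in [(185,315),(175,340),(465,315),(470,340)]: print(W[q[1],q[0]])
d=cam('side'); W=cloud(d); print(proj(d,[488.8,-242,162]),proj(d,[488.8,-242,207]))
m=(np.abs(W[...,0]-488)<30)&(np.abs(W[...,1]+242)<20)
print(np.histogram(W[m][:,2],bins=range(140,260,8)))
E
```

```text
scene 0 [232.45327226 211.50158876]
scene 20 [230.97180248 205.47311952]
scene 45 [229.05719957 197.68212374]
scene 100 [224.58030081 179.46450847]
min z [242.93321196 243.1736966  243.39099644 244.75954811 244.81681935
 245.06381113 245.12336182 245.35535776 245.3739797  245.9720042 ] [579.62013569  -5.36649037 242.93321196] 4267
230 5 [579.62013569  -7.87669523] [672.21340258   7.01376879]
245 82 [567.27468527  -8.04997451] [681.22881492  14.64722074]
260 99 [567.394166    -9.34253465] [681.1597796   14.66320708]
275 83 [557.66168261  -7.75382341] [686.54193608  17.08974905]
290 216 [554.21682763  -7.13121233] [693.82926499  19.00727063]
305 247 [554.80165623 -11.52332641] [693.98978128  20.92908295]
320 282 [554.0578548  -10.79962801] [693.98184076  23.67474068]
side 0 [306.630052   193.69091772]
side 20 [306.67166123 188.03380594]
side 45 [306.72449546 180.85056556]
side 100 [306.84406371 164.59429662]
min z [240.08516407 242.28337727 242.31567851 242.41751254 243.44445071
 243.5894485  243.8719184  243.98720416 244.66112072 245.11296351] [580.11657929   6.11061331 240.08516407] 1515
230 9 [575.81217432  -3.38836812] [674.45009618  11.09537779]
245 54 [567.07727458 -10.5272402 ] [681.64607825  17.61496635]
260 61 [567.14965153  -7.95669052] [680.63420036  18.28675888]
275 62 [554.23647916 -12.61460146] [692.72020331  19.51813205]
290 142 [554.13855803 -15.74554727] [693.41195581  25.98660463]
305 168 [554.00541453 -16.72180592] [693.30833922  27.59690365]
320 200 [554.16000841  -8.16238924] [693.38708913  27.53671228]
[ 563.4407821  -160.31660323  438.06240436]
[ 563.40003688 -157.42060416  448.25593843]
[ 478.47666258 -161.11060221  439.95609764]
[ 478.0752579  -155.46258029  444.91792224]
[374.89808019 178.25836867] [375.9762265 166.2449127]
(array([32, 38, 26, 23, 35, 28,  1,  8, 16, 19, 17, 12, 13, 25]), array([140, 148, 156, 164, 172, 180, 188, 196, 204, 212, 220, 228, 236,
       244, 252]))
```

All three cameras put the closed fingertips at z≈205 while the reported TCP is at 162. The real tips are therefore about 43 mm short of the stated TCP, and the fingers shut above the bar without touching it. I'll measure that offset and use it from here on.

```bash
python3 - <<'E'
from h import *
c=cam('wrist'); W=cloud(c); k=W[285:300,300:350].reshape(-1,3); k=k[k[:,2]>195]; print('closed tip z',np.sort(k[:,2])[:8])
s0=telemetry.sense()
eoat.ungrasp()
c=cam('wrist'); W=cloud(c); save(c,'w4.png')
k=W[250:420].reshape(-1,3); k=k[(k[:,2]>195)&(np.linalg.norm(k[:,:2]-[488.8,-242],axis=1)<75)]; print('open tip z',np.sort(k[:,2])[:20:3])
hit=robot.move_straight([488.8,-242,121],vel=60,until_force=8)
s=telemetry.sense(); print(hit,s['tcp_pos'],s['wrist_force'])
if not hit:
    eoat.close_gripper(50); s=telemetry.sense(); print(s['grip_width'],s['gripper_force'],s['wrist_force'],s['wrist_torque'],s['time_s'],s['qpos'])
E
```

```text
closed tip z [202.9389512  203.07065275 203.17617844 203.19319589 203.24469507
 203.32085012 203.36379593 203.39022899]
open tip z [212.91945961 213.07403429 213.19046673 213.39728565 213.65427073
 213.67997698 213.81679833]
False [ 489.12655552 -242.11745262  121.23792089] [-0.19712221 -0.03702088  0.61929904]
13.007835013346378 50.6937575340271 [-0.05644559  0.73685594  1.44043947] [ 0.49524529  0.12559074 -0.01100419] 7.3167 [-9.28667573e+00  1.80116460e+01 -1.66876702e+01 -1.51079111e-02
 -5.52862997e+01 -1.00505094e+02]
```

```bash
python3 - <<'E'
from h import *
q0=np.array(telemetry.sense()['qpos'])
for q6 in (-140,-165,-172,-175,-176.5):
    q=q0.copy(); q[5]=q6; robot.move_joints(q); s=telemetry.sense()
    print(q6,s['qpos'][5],s['tool_rot'][2],s['wrist_torque'],s['wrist_force'],s['grip_width'],s['time_s'])
E
```

```text
-140 -139.9149173342322 120.78504432637538 [-0.70519675  0.51682045 -0.0386155 ] [-2.04609798 -2.37224568  1.26408125] 13.146242952579431 8.0167
-165 -164.8149497051331 95.88013029906423 [-1.21764268  1.0571807  -0.08797514] [-2.53849887 -3.17802433  1.00882885] 12.992438531358863 8.5167
-172 -171.82741644620646 88.86367063364669 [-1.21551045  1.06030611 -0.0294704 ] [-2.92131085 -5.10701268  2.18209174] 13.311454024531132 8.7667
-175 -174.8171755277603 85.87648055235671 [-1.22265673  1.1149685   0.00474082] [-3.227214   -3.75927108  2.1342221 ] 12.931614042322876 9.0167
-176.5 -176.21367322139014 84.50744191794253 [-1.2215388   1.17333368  0.49852376] [-4.10700794 -4.02509788  2.32028379] 13.157514880449066 9.2667
```

```bash
python3 - <<'E'
from h import *
import pickle
eoat.ungrasp(); p=telemetry.sense()['tcp_pos']
robot.move_straight([p[0],p[1],230],vel=150)
robot.move_ptp([520,-150,380],[180,0,-90])
c=cam('wrist'); print(telemetry.sense()['time_s']); pickle.dump(c,open('w5.pkl','wb'))
o=pickle.load(open('w1.pkl','rb'))
cv2.imwrite('pics/k5.png',cv2.cvtColor(cv2.resize(np.hstack([o['frame'][40:140,310:410],c['frame'][40:140,310:410]]),None,fx=4,fy=4,interpolation=cv2.INTER_CUBIC),cv2.COLOR_RGB2BGR))
W=cloud(c); k=np.abs(W[...,2]-186)<5; k[:,:300]=0; k[:,430:]=0
v,u=np.where(k); r=cv2.minAreaRect(np.stack([u,v],1).astype(np.float32)); bx=np.array([ray(c,*q,186)[:2] for q in cv2.boxPoints(r)]); d=np.diff(bx,axis=0); print(bx.mean(0),np.degrees(np.arctan2(d[:,1],d[:,0])),np.linalg.norm(d,axis=1))
# canister/hook: coarse hook & tray from scene views
s=pickle.load(open('scene2.pkl','rb')); W=cloud(s)
m=(np.hypot(W[...,0]-520,W[...,1]-335)<130)&(W[...,2]>24)&(W[...,2]<60); P=W[m]; print(m.sum(),np.percentile(P,[1,99],axis=0))
hd=P[P[:,2]>39]; print('handle top',hd.mean(0),len(hd)); e=np.linalg.svd(P[:,:2]-P[:,:2].mean(0))[2][0]; print(np.degrees(np.arctan2(e[1],e[0])))
E
```

```text
13.4667
[ 488.95031956 -241.65915049] [-95.02945416 174.64290682  85.58319424] [45.76519291 13.89499705 45.81760713]
427 [[420.88455935 310.08664852  25.94510581]
 [608.46960122 351.56139855  47.35240878]]
handle top [461.82672863 325.06173107  43.5070036 ] 241
9.395842662800886
```

View pics/k5.png

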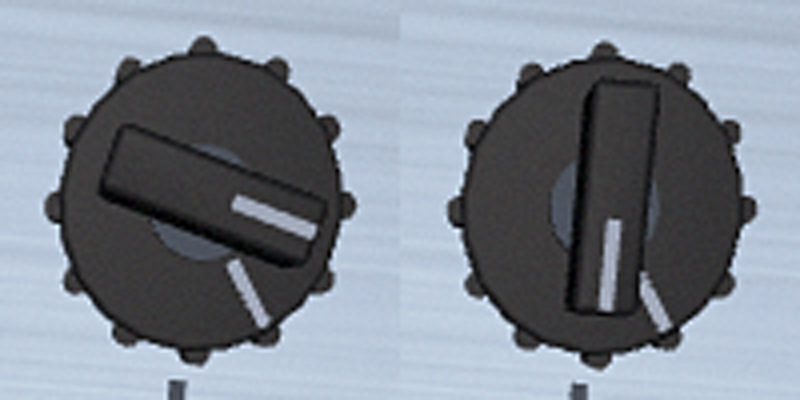

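Heat bar now points to the ledge edge, and the air ring's mark is unchanged. Next is the hook: a close look from above.

```bash
python3 - <<'E'
from h import *
import pickle
robot.move_ptp([465,326,230],[180,0,9.4])
c=cam('wrist'); print(telemetry.sense()['time_s']); pickle.dump(c,open('w6.pkl','wb')); save(c,'w6.png')
W=cloud(c); 
k=((np.abs(W[...,2]-44)<3)&(np.hypot(W[...,0]-465,W[...,1]-326)<80)).astype(np.uint8)
v,u=np.where(k); r=cv2.minAreaRect(np.stack([u,v],1).astype(np.float32)); bx=np.array([ray(c,*q,44)[:2] for q in cv2.boxPoints(r)]); d=np.diff(bx,axis=0); print('handle',bx.mean(0),np.degrees(np.arctan2(d[:,1],d[:,0])),np.linalg.norm(d,axis=1))
k=(np.abs(W[...,2]-34)<4)&(np.hypot(W[...,0]-570,W[...,1]-345)<70)
P=W[k]; P=P[P[:,0]>520]; e=np.linalg.svd(P[:,:2]-P[:,:2].mean(0),full_matrices=False)[2][0]; print('rod',len(P),P.mean(0),np.degrees(np.arctan2(e[1],e[0])),P[P[:,0].argmax()])
# tray: dark mask
hsv=cv2.cvtColor(c['frame'],cv2.COLOR_RGB2HSV); d=((np.abs(W[...,2]-9)<7.5)&(hsv[...,2]<110)&(np.hypot(W[...,0]-520,W[...,1]-335)<170)).astype(np.uint8)
cn=max(cv2.findContours(cv2.morphologyEx(d,cv2.MORPH_OPEN,np.ones((5,5))),0,2)[0],key=cv2.contourArea); r=cv2.minAreaRect(cn); bx=np.array([ray(c,*q,14)[:2] for q in cv2.boxPoints(r)]); d=np.diff(bx,axis=0); print('tray',r,bx.mean(0),np.degrees(np.arctan2(d[:,1],d[:,0])),np.linalg.norm(d,axis=1))
E
```

```text
15.3417
handle [459.15220078 321.25385679] [ -80.71304037 -170.16998061   99.29584103] [21.02077885 78.34866095 22.23193049]
rod 1111 [566.23293359 339.42670439  34.95081836] -170.07744062212134 [609.94948723 344.0890467   31.7749548 ]
tray ((329.5, 136.0), (272.0, 131.0), 90.0) [510.03206532 327.66951608] [ -80.72710283 -168.22318397   99.29787128] [108.26878647 238.48640883 127.57084944]
```

View pics/w6.png

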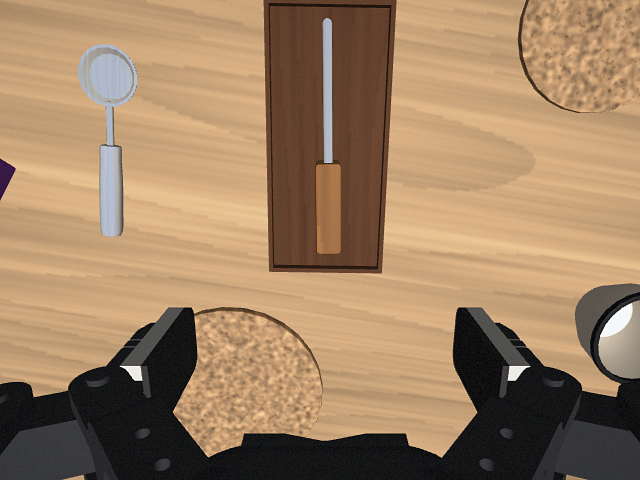

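Wrist view: handle from (328,163) to (328,253), rod up to the tip at (327,22), all inside the tray outline (265–396, 0–272). Sizes match (78×21 handle, 108×238 tray). Grasping now.

```bash
python3 - <<'E'
from h import *
a=np.radians(9.6); ux=np.array([np.cos(a),np.sin(a)]); H=np.array([459.2,321.3]); g=H-10*ux
robot.move_ptp([*g,60],[180,0,9.6])
hit=robot.move_straight([*g,-27],vel=80,until_force=8); s=telemetry.sense(); print(hit,s['tcp_pos'],s['wrist_force'])
if not hit:
    eoat.close_gripper(70); s=telemetry.sense(); print(s['grip_width'],s['gripper_force'],s['wrist_force'],s['tcp_pos'],s['time_s'])
    if s['grip_width']>15:
        robot.move_straight([*g,200],vel=200); s=telemetry.sense(); print(s['grip_width'],s['wrist_force'],s['tcp_pos'],s['tool_rot'])
        c=cam('wrist'); save(c,'w7.png'); W=cloud(c); k=W[:250,280:380].reshape(-1,3); k=k[k[:,2]>150]
        print('hook pts',len(k),k.mean(0)); 
        T=(k[:,:2]-s['tcp_pos'][:2])@np.c_[ux,[-ux[1],ux[0]]]
        for lo in range(20,180,20):
            q=(T[:,0]>=lo)&(T[:,0]<lo+20)
            if q.any(): print(lo,q.sum(),T[q].mean(0),k[q,2].mean(),k[q,2].max())
        print('tip x',T[:,0].max())
E
```

```text
False [449.69494455 320.03794477 -26.46400918] [-0.00492166  0.62282831 -0.37275226]
20.93355209966888 68.91708612442017 [-0.40185399  0.65400616  1.34162279] [449.51343995 319.89989175 -26.71217809] 17.8917
21.419432052224764 [ 0.02739802 -0.56869296 -1.41235204] [448.5802637  318.96683533 198.52655726] [1.79909483e+02 1.48895136e-01 9.58404714e+00]
hook pts 10803 [507.64770673 328.41985985 262.99241327]
20 1448 [37.53709532 -0.52062713] 268.60803128421543 270.82411431774653
40 4794 [47.85284815 -0.5531521 ] 264.1986939879232 271.4537360557995
60 2289 [70.19199798 -0.50150826] 259.97397370003193 262.6945601534736
80 2272 [88.80740482 -0.51563052] 259.9091754055275 262.51774184831726
tip x 97.87859245649021
```

```bash
cat >> h.py <<'E'
YR=-94.52; a_=np.radians(YR); EX=np.array([np.cos(a_),np.sin(a_)]); EY=np.array([-EX[1],EX[0]]); O=np.array([563.8,-182.5])
def rw(x,y,z): return [*(O+x*EX+y*EY),z]
E
python3 - <<'E'
from h import *
robot.move_ptp(rw(-230,0,200),[180,0,YR])
robot.move_straight(rw(-230,0,13),vel=200)
h1=robot.move_straight(rw(-100,0,13),vel=100,until_force=8); s=telemetry.sense(); print(h1,s['tcp_pos'],rw(-100,0,13),s['wrist_force'],s['time_s'])
if not h1:
    h2=robot.move_straight(rw(-100,0,-12.5),vel=40,until_force=6); s=telemetry.sense(); print(h2,s['tcp_pos'],s['wrist_force'],s['grip_width'])
c=cam('side'); cv2.imwrite('pics/s8.png',cv2.cvtColor(cv2.resize(c['frame'][140:240,270:430],(800,500),interpolation=cv2.INTER_CUBIC),cv2.COLOR_RGB2BGR))
E
```

```text
False [571.80407633 -82.30245692  13.0084828 ] [np.float64(571.6807080737653), np.float64(-82.81101143929642), 13] [-0.83460579 -0.2094555  -1.84044539] 22.9167
False [571.85395682 -82.84596909 -12.47329435] [ 0.19045937  0.57021328 -1.87633807] 20.80761188821407
```

View pics/s8.png

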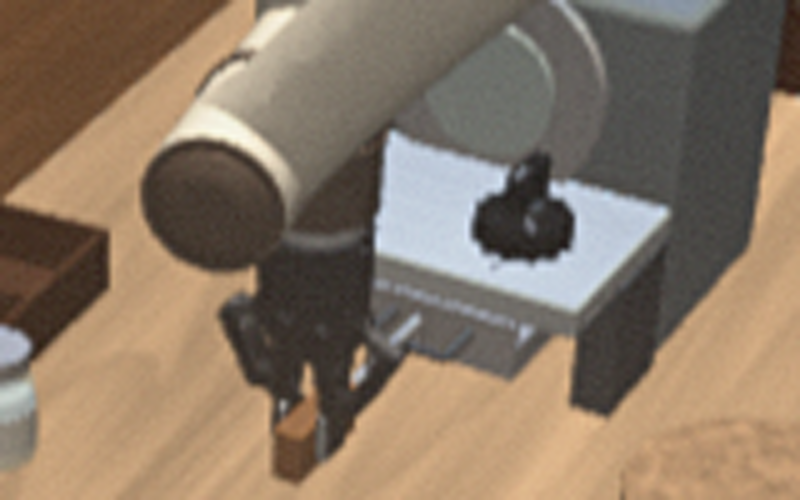

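The rod now lies over the drawer eye at about (405,335). It went down with no contact force, so I'll pull.

```bash
python3 - <<'E'
from h import *
def rx(): 
    s=telemetry.sense(); return (np.array(s['tcp_pos'])[:2]-O)@EX, np.array(s['wrist_force'])[:2]@EX, s['wrist_force'][2],s['time_s']
h=robot.move_straight(rw(-160,0,-12.5),vel=80,until_force=12); print(h,rx())
if not h: h=robot.move_straight(rw(-330,0,-12.5),vel=80,until_force=12); print(h,rx())
c=cam('scene'); save(c,'s9.png'); c2=cam('side'); save(c2,'s9b.png')
E
```

```text
False (np.float64(-160.3923982773679), np.float64(0.27138200771259136), np.float64(-0.8427993070361226), 24.65)
True (np.float64(-291.58933463427684), np.float64(2.83357403399626), np.float64(-0.7232195997696721), 26.15)
```

View pics/s9.png

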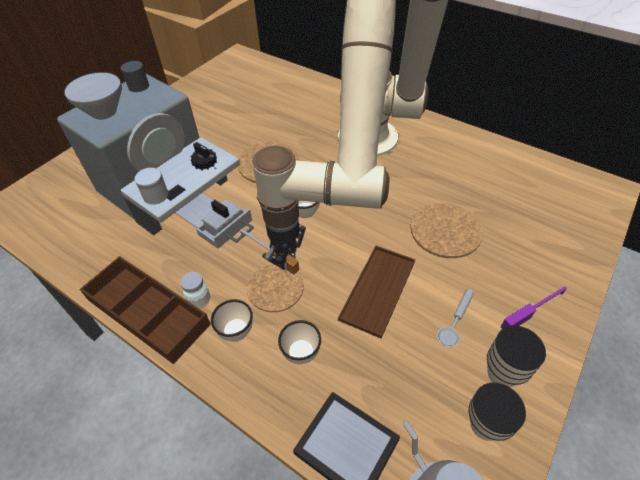

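The scene view shows the drawer out at (222,222) with the canister fin at (220,208), and the hook still on the eye. Next I unhook, return the hook to the tray, then look at the canister.

```bash
python3 - <<'E'
from h import *
import pickle
robot.move_straight(rw(-279,0,-12.5),vel=60,until_force=8)
robot.move_straight(rw(-279,0,30),vel=80); 
s=telemetry.sense(); print(s['wrist_force'],s['grip_width'])
robot.move_straight(rw(-279,0,170),vel=250)
a=np.radians(9.6); ux=np.array([np.cos(a),np.sin(a)]); g=np.array([459.2,321.3])-10*ux
robot.move_ptp([*g,120],[180,0,9.6])
c=cam('wrist')
robot.move_straight([*g,-15],vel=150)
h=robot.move_straight([*g,-28],vel=25,until_force=4); s=telemetry.sense(); print(h,s['tcp_pos'],s['wrist_force'],s['grip_width'])
eoat.ungrasp(); robot.move_straight([*g,100],vel=250)
robot.move_ptp(rw(-100,0,220),[180,0,YR+180 if False else YR])
c=cam('wrist'); pickle.dump(c,open('w10.pkl','wb')); save(c,'w10.png'); print(telemetry.sense()['time_s'])
W=cloud(c); xy=(W[...,:2]-O); X=xy@EX; Y=xy@EY; Z=W[...,2]
m=(np.abs(Z-97)<4)&(np.abs(Y)<40)&(X<-10)&(X>-110); v,u=np.where(m); print(len(u))
r=cv2.minAreaRect(np.stack([u,v],1).astype(np.float32)); bx=np.array([ray(c,*q,97)[:2] for q in cv2.boxPoints(r)]); d=np.diff(bx,axis=0); cen=bx.mean(0); print('fin',cen,np.degrees(np.arctan2(d[:,1],d[:,0])),np.linalg.norm(d,axis=1),'roaster',(cen-O)@EX,(cen-O)@EY)
m=(np.abs(Z-65)<4)&(np.abs(Y)<80)&(X<0)&(X>-130); print('box',np.percentile(X[m],[1,99]),np.percentile(Y[m],[1,99]),m.sum())
s=cam('scene'); pickle.dump(s,open('sc10.pkl','wb')); W=cloud(s); m=(np.hypot(W[...,0]-520,W[...,1]-335)<130)&(W[...,2]>24)&(W[...,2]<60); P=W[m];hd=P[P[:,2]>39]; print('hook handle',hd.mean(0),len(hd)); e=np.linalg.svd(P[:,:2]-P[:,:2].mean(0))[2][0]; print(np.degrees(np.arctan2(e[1],e[0])),np.percentile(P,[1,99],axis=0))
E
```

```text
[ 0.19537735  0.17429063 -1.32748737] 20.856181680627024
True [449.32608074 319.71955188 -26.69312534] [-0.97075131 -0.81928597  3.36247939] 21.08990616243239
33.75
1661
fin [ 568.90311911 -123.8544468 ] [175.51995864  85.92836701  -4.48861588] [15.55855801 49.13195244 16.26164577] roaster -58.86532073654851 0.46556297670688446
box [-87.66367908 -30.20492445] [-43.30857285  43.56552949] 7265
hook handle [460.92675472 324.92449852  43.2013086 ] 242
9.325775187431462 [[421.6020319  310.21375581  25.31199004]
 [608.58465771 351.84311027  46.60692508]]
```

View pics/w10.png

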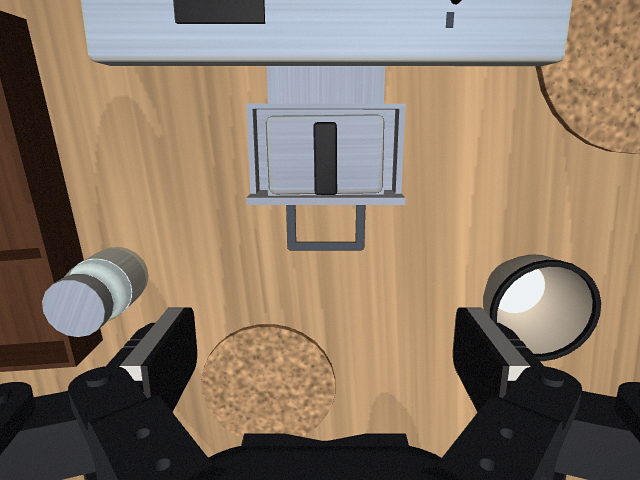

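The drawer is fully out (canister at roaster x = −58.9) and the hook is back in its tray spot. In this view the fin is at (325,158) and the trivet at (269,382). Refining the trivet centre, then lifting.

```bash
python3 - <<'E'
from h import *
import pickle
from scipy.optimize import least_squares
def circ(c,ctr):
    W=cloud(c); hsv=cv2.cvtColor(c['frame'],cv2.COLOR_RGB2HSV)
    m=((np.abs(W[...,2]-8)<3)&(np.hypot(W[...,0]-ctr[0],W[...,1]-ctr[1])<90)).astype(np.uint8); m=cv2.morphologyEx(m,cv2.MORPH_OPEN,np.ones((3,3)))
    cn=max(cv2.findContours(m,0,2)[0],key=cv2.contourArea)[:,0]; P=np.array([ray(c,*q,8)[:2] for q in cn])
    f=least_squares(lambda p:np.hypot(P[:,0]-p[0],P[:,1]-p[1])-p[2],[*ctr,70],loss='soft_l1'); return f.x
for n in ('scene2','sc10','w1','w10'): print(n,circ(pickle.load(open(n+'.pkl','rb')),(647.7,118)))
p=[568.9,-123.9]
robot.move_ptp([*p,110],[180,0,YR])
h=robot.move_straight([*p,28],vel=80,until_force=8); s=telemetry.sense(); print(h,s['tcp_pos'],s['wrist_force'])
if not h:
    eoat.close_gripper(80); s=telemetry.sense(); print(s['grip_width'],s['gripper_force'],s['wrist_force'],s['time_s'])
    if s['grip_width']>10:
        robot.move_straight([*p,45],vel=40); s=telemetry.sense(); print(s['grip_width'],s['wrist_force'])
        robot.move_straight([*p,135],vel=120); s=telemetry.sense(); print(s['grip_width'],s['wrist_force'],s['tcp_pos'],s['time_s'])
E
```

```text
scene2 [649.79432752 119.57352428  61.81424881]
sc10 [647.65261716 128.00593939  57.04295817]
w1 [645.81484939 112.87947255  68.77188926]
w10 [646.06925643 112.24787223  68.94345757]
False [ 569.44696846 -123.92643719   28.61376127] [0.84117425 0.22928333 0.22292838]
15.10339946870508 78.13149333000183 [-1.65462774 -0.32504879  0.46053901] 36.1583
14.937966025035426 [-1.02534839  0.60715018 -4.10628092]
14.842880360488168 [ 0.48369411  0.07026616 -3.27827235] [ 568.04895279 -123.7682767   134.03055028] 37.6333
```

```bash
python3 - <<'E'
from h import *
import pickle
robot.move_ptp([648,200,240],[180,0,YR]); s=telemetry.sense(); print(s['grip_width'],s['time_s'],s['tcp_pos'])
c=cam('wrist'); pickle.dump(c,open('w11.pkl','wb')); save(c,'w11.png')
print(proj(c,[647,116,8])); W=cloud(c)
from scipy.optimize import least_squares
m=((W[...,2]>4.5)&(W[...,2]<13)&(np.hypot(W[...,0]-647,W[...,1]-116)<90)).astype(np.uint8); m=cv2.morphologyEx(m,cv2.MORPH_OPEN,np.ones((5,5)))
cn=max(cv2.findContours(m,0,1)[0],key=cv2.contourArea)[:,0]; P=np.array([ray(c,*q,8)[:2] for q in cn])
f=least_squares(lambda p:np.hypot(P[:,0]-p[0],P[:,1]-p[1])-p[2],[647,116,70],loss='soft_l1'); print(f.x,np.abs(f.fun).max(),len(P),np.nanmedian(W[m>0],axis=0))
E
```

```text
14.679179362251956 38.95 [647.6953151  198.60749469 239.27489065]
[318.54386501 103.15239668]
[646.24948541 113.94249318  68.92726762] 2.835967357071837 468 [645.99755437 110.57918244   7.78722448]
```

View pics/w11.png

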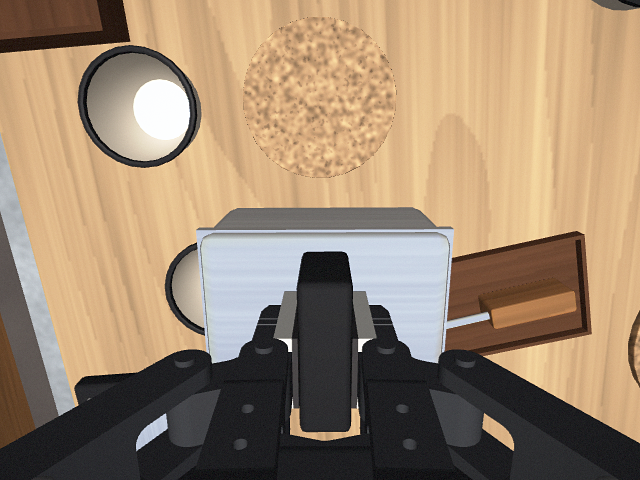

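The trivet shows clear at centre (320,97) and is fitted to (646,113) with a 69 mm radius. The canister hangs level in the grip. Placing now.

```bash
python3 - <<'E'
from h import *
import pickle
t=[646.2,113]
robot.move_straight([*t,150],vel=150)
robot.move_straight([*t,34],vel=120); robot.hold(0.2)
h=robot.move_straight([*t,23],vel=15,until_force=3); s=telemetry.sense(); print(h,s['tcp_pos'],s['tool_rot'],s['wrist_force'],s['grip_width'])
eoat.ungrasp(); robot.move_straight([*t,140],vel=120)
robot.move_straight([646,200,260],vel=200); s=telemetry.sense(); print(s['time_s'],s['wrist_force'])
c=cam('wrist'); pickle.dump(c,open('w12.pkl','wb')); save(c,'w12.png')
W=cloud(c); near=np.hypot(W[...,0]-646,W[...,1]-113)<75
def rect(lo,hi,z):
    v,u=np.where(near&(W[...,2]>lo)&(W[...,2]<hi)); r=cv2.minAreaRect(np.stack([u,v],1).astype(np.float32)); b=np.array([ray(c,*q,z)[:2] for q in cv2.boxPoints(r)]); d=np.diff(b,axis=0); print(z,b.mean(0),np.linalg.norm(d,axis=1),np.degrees(np.arctan2(d[:,1],d[:,0])),len(u))
rect(91,99,95); rect(59,67,63)
m=near&(W[...,2]>60)&(W[...,2]<67); P=W[m]; A=np.c_[P[:,:2]-P[:,:2].mean(0),np.ones(len(P))]; print('top slope',np.linalg.lstsq(A,P[:,2],rcond=None)[0])
d=cam('scene'); save(d,'s12.png')
E
```

```text
True [645.98269224 112.97872238  26.1248168 ] [ 1.79970724e+02 -1.81845562e-02 -9.45131058e+01] [-1.61540548  0.71879854  5.60986218] 15.034033894878036
44.5333 [-0.59064767  0.9594624   0.06345417]
95 [646.632425   113.37927051] [15.32702953 49.06753103 15.95270061] [176.2531726   86.28038083  -3.76530971] 1419
63 [646.57451662 113.88330894] [60.66814978 89.04044436 60.73480622] [-96.93902142 175.42093064  86.94616605] 6426
top slope [ 1.05052998e-03 -3.80376030e-05  6.26037527e+01]
```

View pics/w12.png

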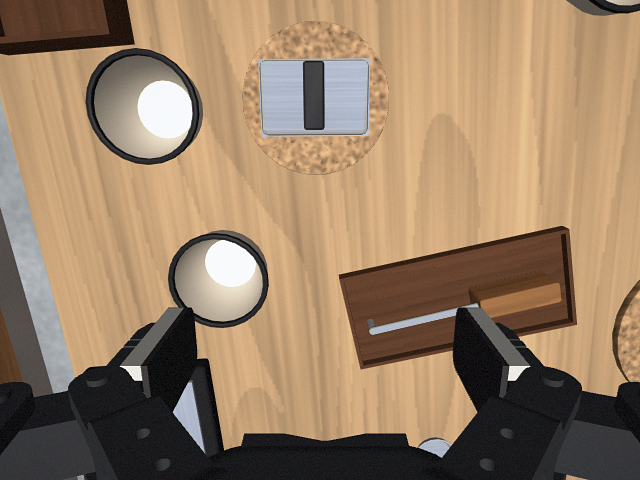

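```bash
python3 - <<'E'
from h import *
import pickle
c=pickle.load(open('w12.pkl','rb'))
T,B,L,R=[ray(c,*q,8)[:2] for q in [(315,21),(315,175.5),(242,98),(389.5,98)]]
print(T,B,L,R,(T+B)/2,(L+R)/2,np.linalg.norm(T-B),np.linalg.norm(L-R))
c=pickle.load(open('w11.pkl','rb'))
T,B=[ray(c,*q,8)[:2] for q in [(320,16),(320,178.5)]]; print((T+B)/2,np.linalg.norm(T-B))
d=cv2.imread('pics/s12.png'); cs=cam('scene'); W=cloud(cs); print(proj(cs,[646,114,8]))
E
```

```text
[640.59973557  44.80950339] [652.69784397 184.12618159] [715.3296372  105.52452002] [575.81592558 116.77033173] [646.64878977 114.46784249] [645.57278139 111.14742587] 139.84098487659955 139.966224536608
[645.5341505  114.36959638] 140.39353771185137
[273.58993474 285.66018319]
```

The trivet centre comes out at (646.6, 114.5) and the canister at (646.6, 113.9), upright and within about 1 mm. Handing in.

```bash
python3 -c "
from h import *
print(ticket.job_done(), telemetry.sense()['time_s'])"
```

```text
the job is handed in; nothing more can be done
the job is handed in; nothing more can be done
```

The job is done and handed in at about 45 s of the 72 s: heat knob off with the air ring unmoved, drawer fully out, hook back in its tray, and canister upright within about 1 mm of the trivet's centre; the real fingertips sit about 41 mm short of the stated TCP, so the first knob grasp closed on air above the bar and I corrected for it from then on.

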